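# Unnest the steel spice pots and line them up by size on the board

## Task

Three steel spice pots are tightly nested one inside another on the largest dark inlay of the wooden board. Take them apart and stand each one upright in the middle of the inlay of its own size: the large pot stays standing where it is, the medium pot goes on the middle inlay, and the small pot on the smallest inlay at the other end. Do not lift the large pot off the board or tip any of the three over.

Things in the scene. Friction and masses are not known exactly. Their poses are not given: they have to be found in the camera images.
- small_mid (a point): Small pot of the nest: plain round brushed-steel pot, outside diameter 52 mm, height 57, open top (wall 3, cavity 28 deep, thick base). Point: its centre, 28.5 above its underside; z is its axis, up. At the start it stands upright in the medium pot, its lower 28 inside, its upper 29 sticking out; 1.5 of play all round, so draw it straight up. 0.10 to 0.18 kg.
- medium_mid (a point): Medium pot of the nest: same kind of steel pot, outside diameter 61 mm, height 66 (wall 3, cavity 28 deep). Point: its centre, 33 above its underside; z is its axis, up. At the start it stands upright in the large pot, its lower 30 inside, its upper 36 sticking out; 1.5 of play all round, so draw it straight up. 0.15 to 0.29 kg.
- large_mid (a point): Large pot, outermost of the nest: same kind, outside diameter 70 mm, height 75 (wall 3, cavity 30 deep), 0.4 kg. Point: its centre, 37.5 above its underside; z is its axis, up. It stands loose on the largest inlay and stays there. (A lone lower steel pot, 57 across, 48 high, on the worktop beside the board is no part of the job.)
- board: Light wooden board, fixed, 340 x 120 x 18 mm, at any angle. Origin: centre of its underside, on the worktop; x along its length, z up. Three flat dark round inlays, flush with its top, lie along its x axis: the largest (80 across) at x = -100, the middle (70) at 0, the smallest (60) at +100. Only the nest stands on it; jars up to 90 high stand beside its long sides, 90 or more from the row's centre line.
There are look-alikes about, which are no part of the job. Leave any yellow look-alike of the part that bears small_mid alone.

How it is judged:
At the end, for the whole second after the job is handed in: Small pot standing upright (within 10 degrees) on the board with its centre within 15 mm, along and across the board, of the smallest inlay's centre; medium pot likewise on the middle inlay; large pot upright on the board within 20 mm of the largest inlay's centre; nothing nested (x of small_mid in the frame of board between 0.085 and 0.115 m and y of small_mid in the frame of board between -0.015 and 0.015 m and z of small_mid in the frame of board between 0.0385 and 0.0545 m and angle between each of small_mid, medium_mid, large_mid's own z axis and vertical below 0.175 rad and x of medium_mid in the frame of board between -0.015 and 0.015 m and y of medium_mid in the frame of board between -0.015 and 0.015 m and z of medium_mid in the frame of board between 0.043 and 0.059 m and x of large_mid in the frame of board between -0.12 and -0.08 m and y of large_mid in the frame of board between -0.02 and 0.02 m and z of large_mid in the frame of board between 0.0475 and 0.0635 m); the robot touches nothing.
It fails at once if the large pot is lifted off the board (more than 20 mm) (z of large_mid in the frame of board above 0.0755 m).
It fails at once if one of the three pots is tipped over (more than 40 degrees) (angle between any of small_mid, medium_mid, large_mid's own z axis and vertical above 0.7 rad).
It also fails if it takes over 58 s, if anything falls off the work surface, if the arm or the gripper's body presses on something with over 40 N, if the wrist force passes 120 N, or if a joint passes its speed limit or range.

## Robot

A 6-joint arm with a two-finger parallel gripper is mounted at the origin on the work surface. World frame = base frame: x ahead of the robot, y to its left, z up, the work surface at z = 0. Lengths are in m, angles in rad, forces in N, time in s.
With the tool pointing down it reaches from about 0.3 to 0.825 m from the base axis. Payload 5.4 kg.
Tool frame: the origin (TCP) lies midway between the tips of the shut fingers; the grasp point (between the pads) lies arm.grip_point_offset behind it (arm.grip_point_offset is the distance from the TCP to the grasp point, in m); z points along the fingers, y is the line along which they close (so a half turn about z gives the same grasp; the last joint's range is limited). The gripper opens to 92 mm and grips with 3 to 60 N. Pads are 20 mm wide; open, the fingers measure 128 mm over their backs; the gripper's body (75 mm by 189 mm) begins 69 mm behind the grasp point.
Start: joints at [0.938, 0.158, 1.597, -0, 1.386, -0.21], TCP at [0.236, 0.524, 0.215] pointing down, gripper open.
Joint ranges: [-2.91, 2.91], [-0.94, 2.29], [0.18, 2.7], [-1.29, 4.43], [0.17, 2.64], [-3, 3]. Speed limits (rad/s): [2.57, 2.57, 3.14, 3.14, 3.14, 3.14].

## Interface

Orientations are given as a unit quaternion [w, x, y, z].
In Python, from workcell import readout, eyes, workorder, arm gives the robot as it stands.
- The arm moves only by the shell command python3 -m handwheel 'ROWS' [FORCE]. ROWS is JSON, a list of rows, each an object of numbers: "dx", "dy", "dz": the shift along the tool's x, y, z in cm; "ax", "ay", "az": the turn, a rotation vector about the tool's x, y, z in rad; "gripper": the finger opening in cm, from 0 to 9.19. In form: [{"dx": .., "dy": .., "dz": .., "ax": .., "ay": .., "az": .., "gripper": ..}, ...]. A call has 1 to 10 rows; each row shifts and turns the commanded pose from where the row before left it, along the tool's axes as they then stand; what a row does not reach is not made up. A row lasts 1/10 s, in which the tool goes at most 50 mm and 8.59 degrees, less where a joint would pass 70% of its speed; a pose out of reach is approached as far as the arm can. A call is refused whole if a number of a shift passes 5 or a number of a turn 0.15, either way. A call with a gripper value outside its range is refused whole. The fingers move at their own pace and stop on an object; FORCE is the grip in N (left out, the last holds). Time passes only in rows, so rows that do not move let the fingers close. It gives the time, the measured TCP pose, the force, the opening and the grip force at its end, in the units of the state.
- readout.get_obs(): the state, without advancing time (a new reading comes with each control period).
- eyes.grab_frame(name): name is "side" or "top" or "wrist"; returns a dict with "img" (384x512x3 uint8, blue, green, red), "intrinsics" (3x3 intrinsics, pixels), "k1" (the pictures are not rectified: a ray, as slopes to the right and down, at radius r is drawn at 1 + k1 r^2 times it, then the intrinsics apply), "cam_to_world" (4x4, takes a point from camera to world coordinates); the wrist camera has in their place "tool_from_camera" (4x4, takes a point from camera to tool coordinates, whose origin is the TCP and whose axes are the flange's). Camera axes: x right, y down, z forward; pixel columns grow to the right and rows downward; lengths in m; the calibration is good to about 2 mm. A picture is of the moment at which its call begins: read the wrist's pose just before it. There is no depth.
- workorder.finish_job(): hands the job in; it is judged then, once.
Trained networks look in a picture, given as the dict that the camera call returned (one of the last four; its "shot" number tells which), for a name from the list of things; names that differ only in an ending like _2 or _b are one class to them, and where a whole thing is asked for, a point or a joint stands for the part that bears it (a point fixed in the world has none). Each returns a list of dicts, best first, with "conf" (0 to 1); they miss things now and then, are a little off and sometimes report something else, mostly with a low value. They report only what shows in the picture. A call takes as long as a camera call. They do not tell look-alikes from the thing itself.
- eyes.search_frame(name, picture): "at" ([x, y, z] in m, in world coordinates, good to about 4 mm: the middle of the surface that is visible of it).
The state is a dict: "time_s": time; "joint_positions": joint angles; "dq": joint speeds; "tau": joint torques, N m; "eef_pos": TCP position; "tcp_rot": TCP orientation; "contact_force": force on the tool from outside, world axes, zero at the start; "torque": the same for the moment, N m; "opening": finger opening in m; "finger_force": force on a finger pad.
Only numpy, scipy, OpenCV 4.12 (cv2) and the standard library are available. Lean on these libraries where they do the work, as an engineer would, in place of code of your own. Each camera call takes 0.05 s, during which the arm holds its last target. There are 200 camera calls.

## Working session

There is one attempt and no reset: what is moved stays moved. The work goes in short steps, Python scripts to look and compute and a shell command to move; the robot and the scene stay as the last step left them, time stands still between calls to the robot, and variables do not carry over. Pictures are saved under pics/ and viewed, at most 11 in all, crops included, and the job is handed in when it is done.

```bash
ls; mkdir -p pics
python3 - <<'E'
from workcell import readout, eyes, workorder, arm
import cv2,numpy as np
print(arm.grip_point_offset); o=readout.get_obs(); print({k:np.round(v,3) for k,v in o.items()})
ims=[]
for c in ["top","side","wrist"]:
    f=eyes.grab_frame(c); cv2.imwrite(f"pics/{c}0.png",f["img"]); ims.append(f["img"])
    for n in ["small_mid","medium_mid","large_mid","board"]:
        print(c,n,[(np.round(d["at"],3).tolist(),round(d["conf"],2)) for d in eyes.search_frame(n,f)])
cv2.imwrite("pics/all0.png",cv2.resize(np.hstack(ims[:2]),(800,300)))
E
```

```text
pics
0.0187
{'time_s': np.float64(0.0), 'joint_positions': array([ 0.938,  0.159,  1.598,  0.   ,  1.386, -0.21 ]), 'dq': array([ 0.002, -0.001,  0.   ,  0.001,  0.001,  0.   ]), 'tau': array([ 0.0000e+00, -3.8558e+01, -3.2211e+01,  7.0000e-02,  3.8000e-02,
       -0.0000e+00]), 'eef_pos': array([0.236, 0.524, 0.214]), 'tcp_rot': array([-0.   ,  0.21 ,  0.978, -0.001]), 'contact_force': array([ 0.66 , -0.897,  0.511]), 'torque': array([-0.007,  0.017, -0.027]), 'finger_force': np.float64(0.0), 'opening': np.float64(0.092)}
top small_mid [([0.448, 0.125, 0.027], 0.84), ([0.59, 0.09, 0.13], 0.75), ([0.532, 0.23, 0.027], 0.69)]
top medium_mid [([0.562, 0.082, 0.123], 0.54)]
top large_mid [([0.559, 0.085, 0.084], 0.74)]
top board [([0.595, -0.027, 0.019], 0.85)]
side small_mid [([0.45, 0.112, 0.039], 0.71), ([0.535, 0.216, 0.038], 0.68), ([0.585, 0.076, 0.15], 0.65)]
side medium_mid [([0.57, 0.059, 0.113], 0.77)]
side large_mid [([0.568, 0.054, 0.06], 0.87)]
side board [([0.591, -0.073, 0.02], 0.65)]
wrist small_mid []
wrist medium_mid []
wrist large_mid []
wrist board []
```

View pics/top0.png

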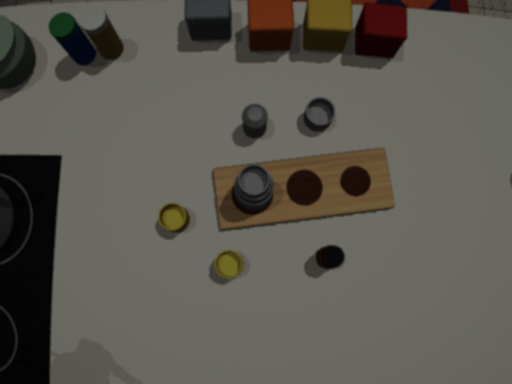

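View pics/side0.png

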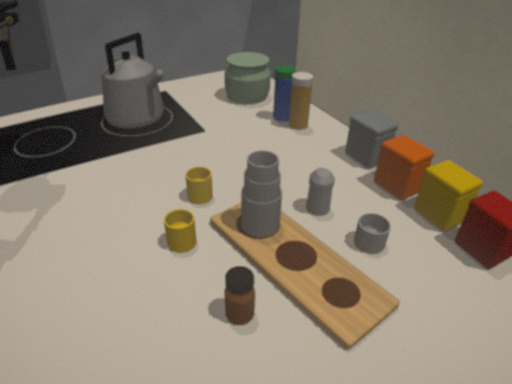

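Top view: the steel pots are the nest on the board (254,185) and a lone low pot at (320,115). The yellow look-alikes are at (174,218) and (229,265). The nest is the one meant: it is steel, in three tiers, and stands on the board. The middle inlay is at (304,187) and the smallest at (355,181). In the side view the nest's top rim is at (263,160). Next I'll segment, triangulate and take a confirming crop.

```bash
cat > h.py <<'E'
from workcell import readout, eyes, workorder, arm
import cv2,numpy as np
from scipy.spatial.transform import Rotation as R
def pose():
    o=readout.get_obs(); T=np.eye(4); q=np.array(o["tcp_rot"]); T[:3,:3]=R.from_quat(q[[1,2,3,0]]).as_matrix(); T[:3,3]=o["eef_pos"]; return T
def grab(c):
    T=pose(); f=eyes.grab_frame(c); f["M"]=f["cam_to_world"] if "cam_to_world" in f else T@np.array(f["tool_from_camera"]); f["M"]=np.array(f["M"]); return f
def ray(f,uv):
    K=np.array(f["intrinsics"]); p=np.linalg.inv(K)@[uv[0],uv[1],1.]; d=p[:2]; s=d.copy()
    for _ in range(20): s=d/(1+f["k1"]*(s@s))
    return f["M"][:3,3], f["M"][:3,:3]@np.array([*s,1.])
def proj(f,X):
    c=f["M"][:3,:3].T@(np.array(X)-f["M"][:3,3]); s=c[:2]/c[2]; s=s*(1+f["k1"]*(s@s)); return (np.array(f["intrinsics"])@[*s,1.])[:2]
def onz(f,uv,z):
    o,d=ray(f,uv); return o+d*(z-o[2])/d[2]
def tri(f,a,g,b):
    o,d=ray(f,a); p,e=ray(g,b); A=np.stack([d,-e],1); t=np.linalg.lstsq(A,p-o,rcond=None)[0]; x,y=o+t[0]*d,p+t[1]*e
    return (x+y)/2,np.linalg.norm(x-y)
E
python3 - <<'E'
from h import *
t=grab("top"); s=grab("side"); res={}
for n,f,seeds in(("t",t,[(304,187),(355,181)]),("s",s,[(296,255),(341,292)])):
    hsv=cv2.cvtColor(f["img"],cv2.COLOR_BGR2HSV); 
    for i,(u,v) in enumerate(seeds):
        m=(hsv[...,2]<(60 if n=="t" else 90)).astype(np.uint8)
        k,l,st,c=cv2.connectedComponentsWithStats(m,connectivity=4); j=l[v,u]; print(n,i,hsv[v,u],st[j],c[j].round(1)); res[n,i]=c[j]
        print(onz(f,c[j],.018).round(4))
for i in(0,1): print(tri(t,res["t",i],s,res["s",i]))
print("cam",t["M"][:3,3],s["M"][:3,3])
big=[cv2.resize(t["img"][140:240,190:310],(480,400),interpolation=3),cv2.resize(s["img"][140:250,220:310],(320,400),interpolation=3)]
b=np.hstack(big); b=np.clip(b*1.6,0,255).astype(np.uint8); cv2.imwrite("pics/crop1.png",b)
E
```

```text
t 0 [  8 170  27] [287 170  35  35 984] [304.  187.2]
[ 0.5971 -0.0108  0.018 ]
t 1 [  7 184  25] [340 166  30  30 700] [355.  180.7]
[ 0.6123 -0.1093  0.018 ]
s 0 [ 13 120  81] [277 242  39  28 824] [295.6 255.4]
[ 0.5966 -0.0129  0.018 ]
s 1 [ 12 117  85] [323 279  36  28 762] [340.5 292.5]
[ 0.6118 -0.1113  0.018 ]
(array([ 0.59770484, -0.01113616,  0.01580098]), np.float64(0.0005291644447770138))
(array([ 0.61298549, -0.10996178,  0.01573077]), np.float64(0.000530657274954092))
cam [0.44354093 0.08037857 0.93660612] [ 0.28996617 -0.38387064  0.50758557]
```

View pics/crop1.png

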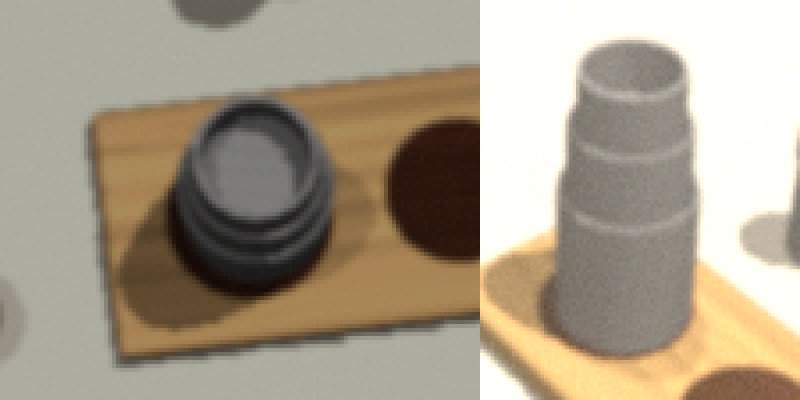

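The crop confirms three nested steel tiers. The small pot's rim centre is at about (252.6,180) in the top view and (263,159.3) in the side view.

```bash
cat >> h.py <<'E'
def go(X,yd):  # tool shift (cm, in tool axes after the turn) and turn az needed to reach X with tool y along yd
    T=pose(); y=np.array([yd[0],yd[1],0]); y/=np.linalg.norm(y); z=np.array([0,0,-1.]); D=np.stack([np.cross(y,z),y,z],1)
    print("tcp",T[:3,3].round(4),"turn (tool)",R.from_matrix(T[:3,:3].T@D).as_rotvec().round(3),"shift cm after turn",(D.T@(np.array(X)-T[:3,3])*100).round(2))
E
python3 - <<'E'
from h import *
t=grab("top"); s=grab("side")
P=tri(t,(252.6,180),s,(263,159.3)); print(P)
yd=(.988,.153)
go([P[0][0],P[0][1],.215],yd)
E
python3 -m handwheel '[{"az":0.145},{"az":0.145},{"az":0.145},{"az":0.145},{"az":0.145},{"az":0.145},{"az":0.12}]'
```

```text
(array([0.58568473, 0.08566072, 0.15378256]), np.float64(0.0036041865712711347))
tcp [0.2359 0.5244 0.2146] turn (tool) [ 0.    -0.     0.994] shift cm after turn [-4.871e+01  2.785e+01 -4.000e-02]schema error: expected keys dx, dy, dz, ax, ay, az, gripper
```

```bash
python3 -m handwheel '[{"dx":0,"dy":0,"dz":-0.5,"ax":0,"ay":0,"az":0.145,"gripper":9.19},{"dx":0,"dy":0,"dz":-0.5,"ax":0,"ay":0,"az":0.145,"gripper":9.19},{"dx":0,"dy":0,"dz":-0.5,"ax":0,"ay":0,"az":0.145,"gripper":9.19},{"dx":0,"dy":0,"dz":-0.5,"ax":0,"ay":0,"az":0.145,"gripper":9.19},{"dx":0,"dy":0,"dz":-0.5,"ax":0,"ay":0,"az":0.145,"gripper":9.19},{"dx":0,"dy":0,"dz":-0.5,"ax":0,"ay":0,"az":0.145,"gripper":9.19},{"dx":0,"dy":0,"dz":0,"ax":0,"ay":0,"az":0.125,"gripper":9.19}]'
python3 - <<'E'
from h import *
go([.5857,.0857,.245],(.988,.153))
E
```

```text
time_s: 1.65
eef_pos: [0.2362, 0.5247, 0.2455]
tcp_rot: [-0.0, 0.653, 0.757, 0.001]
contact_force: [-0.5, 0.0, -0.7]
opening: 0.0917
finger_force: 0.0
tcp [0.2362 0.5247 0.2455] turn (tool) [ 0.001 -0.001 -0.006] shift cm after turn [-48.73  27.82   0.05]
```

```bash
python3 -m handwheel '[{"dx":-4,"dy":2.3,"dz":0,"ax":0,"ay":0,"az":0,"gripper":9.19},{"dx":-4,"dy":2.3,"dz":0,"ax":0,"ay":0,"az":0,"gripper":9.19},{"dx":-4,"dy":2.3,"dz":0,"ax":0,"ay":0,"az":0,"gripper":9.19},{"dx":-4,"dy":2.3,"dz":0,"ax":0,"ay":0,"az":0,"gripper":9.19},{"dx":-4,"dy":2.3,"dz":0,"ax":0,"ay":0,"az":0,"gripper":9.19},{"dx":-4,"dy":2.3,"dz":0,"ax":0,"ay":0,"az":0,"gripper":9.19},{"dx":-4,"dy":2.3,"dz":0,"ax":0,"ay":0,"az":0,"gripper":9.19},{"dx":-4,"dy":2.3,"dz":0,"ax":0,"ay":0,"az":0,"gripper":9.19},{"dx":-4,"dy":2.3,"dz":0,"ax":0,"ay":0,"az":0,"gripper":9.19},{"dx":-4,"dy":2.3,"dz":0,"ax":0,"ay":0,"az":0,"gripper":9.19}]'
python3 - <<'E'
from h import *
f=grab("wrist"); cv2.imwrite("pics/w1.png",f["img"]); print(f["M"].round(3))
go([.5857,.0857,.245],(.988,.153)); print(readout.get_obs()["time_s"])
print(proj(f,[.582,.088,.158]),proj(f,[.5975,-.0115,.018]))
E
```

```text
time_s: 2.65
eef_pos: [0.5252, 0.1624, 0.2448]
tcp_rot: [0.0, 0.651, 0.759, 0.0]
contact_force: [0.6, 0.5, 1.1]
opening: 0.0923
finger_force: 0.0
[[ 0.988  0.147  0.039  0.513]
 [ 0.152 -0.955 -0.256  0.233]
 [-0.     0.259 -0.966  0.414]
 [ 0.     0.     0.     1.   ]]
tcp [0.5289 0.1568 0.2446] turn (tool) [ 0.002  0.004 -0.006] shift cm after turn [-7.9   4.53 -0.04]
2.7
[301.32676528 273.63542592] [284.88142413 282.95171585]
```

View pics/w1.png

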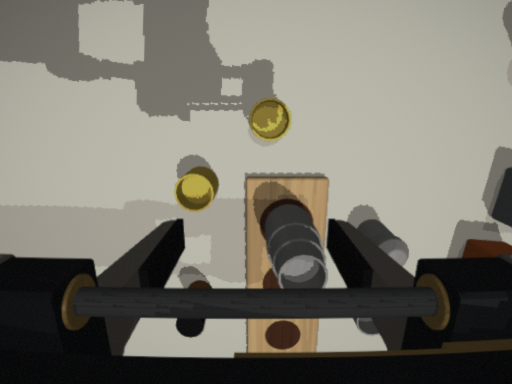

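Wrist view: the nest's small rim is at about (301,271), close to the projected (301,274). The gripper bar is at v≈300, the yellow pots at (270,118) and (195,190), and the small inlay at (283,334). I'll measure the rim from the settled arm with an ellipse overlay.

Run:
```python
from h import *
f=grab("wrist"); f=grab("wrist"); s=grab("side"); t=grab("top")
def rim(f,C,r):
    return np.array([proj(f,[C[0]+r*np.cos(a),C[1]+r*np.sin(a),C[2]]) for a in np.linspace(0,6.283,40)])
for n,g in(("w",f),("t",t),("s",s)):
    im=cv2.resize(g["img"],None,fx=4,fy=4,interpolation=3)
    for C,r,c in(([.582,.088,.158],.026,(0,0,255)),([.582,.088,.129],.0305,(0,255,0)),([.582,.088,.018],.035,(255,0,0))):
        cv2.polylines(im,[(rim(g,C,r)*4+1.5).astype(np.int32)],True,c,1)
    u,v=(proj(g,[.582,.088,.1])*4).astype(int); cv2.imwrite(f"pics/o_{n}.png",im[max(v-250,0):v+250,u-200:u+200])
    if n=="w": print(proj(g,[.582,.088,.158]))
a,b,c=[cv2.imread(f"pics/o_{n}.png") for n in "wts"]
b=[cv2.resize(np.clip(x*1.5,0,255).astype(np.uint8),(266,333)) for x in(a,b,c)]; cv2.imwrite("pics/ov.png",np.hstack(b)); print(pose()[:3,3])
```

```text
[300.70629192 270.90311427]
[0.52388451 0.16437125 0.24447041]
```

View pics/ov.png

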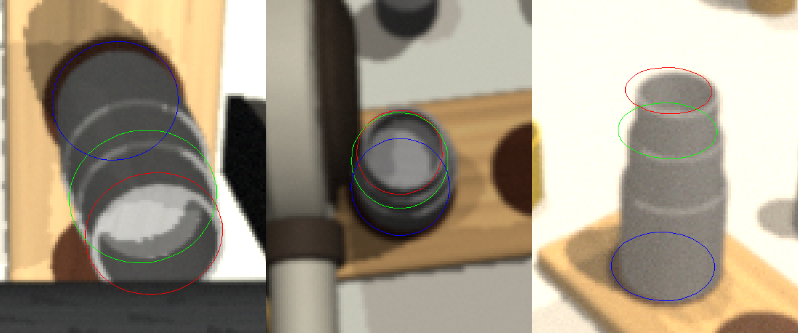

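The overlay shows that the predicted rims sit within about 3 mm of the nest. The best centre is about (0.585, 0.085), the heights fit to a few mm, and the tool-y error is under 1 mm. Moving above it.

Run:
```python
from h import *
go([.5845,.085,.1345],(.988,.153))
```

```text
tcp [0.5239 0.1644 0.2445] turn (tool) [-0.001 -0.    -0.001] shift cm after turn [-8.77  4.78 11.  ]
```

```bash
python3 -m handwheel '[{"dx":-2.9,"dy":1.6,"dz":0,"ax":0,"ay":0,"az":0,"gripper":9.19},{"dx":-2.9,"dy":1.6,"dz":0,"ax":0,"ay":0,"az":0,"gripper":9.19},{"dx":-2.97,"dy":1.58,"dz":0,"ax":0,"ay":0,"az":0,"gripper":9.19},{"dx":0,"dy":0,"dz":2,"ax":0,"ay":0,"az":0,"gripper":9.19},{"dx":0,"dy":0,"dz":2.5,"ax":0,"ay":0,"az":0,"gripper":9.19},{"dx":0,"dy":0,"dz":2.5,"ax":0,"ay":0,"az":0,"gripper":9.19},{"dx":0,"dy":0,"dz":2,"ax":0,"ay":0,"az":0,"gripper":9.19},{"dx":0,"dy":0,"dz":1,"ax":0,"ay":0,"az":0,"gripper":9.19},{"dx":0,"dy":0,"dz":0,"ax":0,"ay":0,"az":0,"gripper":9.19},{"dx":0,"dy":0,"dz":0,"ax":0,"ay":0,"az":0,"gripper":9.19}]'
python3 - <<'E'
from h import *
s=grab("side"); im=cv2.resize(s["img"][90:250,190:340],None,fx=4,fy=4,interpolation=3)
cv2.imwrite("pics/s2.png",im[:600]); go([.5845,.085,.1345],(.988,.153))
E
```

```text
time_s: 3.9
eef_pos: [0.5852, 0.0854, 0.1457]
tcp_rot: [0.001, 0.651, 0.759, 0.0]
contact_force: [-0.3, 0.6, 0.4]
opening: 0.0918
finger_force: 0.0
tcp [0.5856 0.0852 0.1462] turn (tool) [0.002 0.    0.   ] shift cm after turn [ 0.   -0.11  1.17]
```

View pics/s2.png

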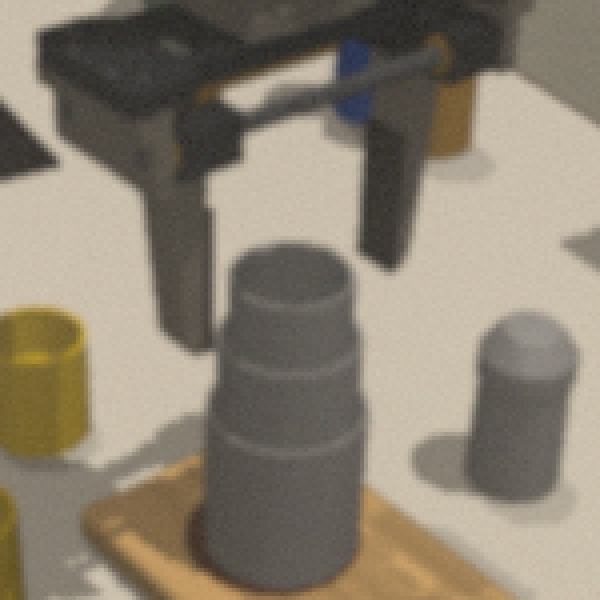

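Side crop: the fingertips are at about (190,350) and (388,268), so their midpoint (289,309) lies on the nest axis. They are below the small rim (292,272) and well above the medium rim (≈345). Going down 1.1 cm and closing gently.

```bash
python3 -m handwheel '[{"dx":0,"dy":0,"dz":0.6,"ax":0,"ay":0,"az":0,"gripper":8},{"dx":0,"dy":0,"dz":0.5,"ax":0,"ay":0,"az":0,"gripper":7},{"dx":0,"dy":0,"dz":0,"ax":0,"ay":0,"az":0,"gripper":6.5},{"dx":0,"dy":0,"dz":0,"ax":0,"ay":0,"az":0,"gripper":6},{"dx":0,"dy":0,"dz":0,"ax":0,"ay":0,"az":0,"gripper":5.7},{"dx":0,"dy":0,"dz":0,"ax":0,"ay":0,"az":0,"gripper":5.4},{"dx":0,"dy":0,"dz":0,"ax":0,"ay":0,"az":0,"gripper":5.2},{"dx":0,"dy":0,"dz":0,"ax":0,"ay":0,"az":0,"gripper":5},{"dx":0,"dy":0,"dz":0,"ax":0,"ay":0,"az":0,"gripper":4.5},{"dx":0,"dy":0,"dz":0,"ax":0,"ay":0,"az":0,"gripper":4.5}]' 18
```

```text
time_s: 4.95
eef_pos: [0.5851, 0.0847, 0.1339]
tcp_rot: [0.0, 0.651, 0.759, 0.0]
contact_force: [0.0, 0.1, 1.5]
opening: 0.0511
finger_force: 18.0
```

```bash
python3 -m handwheel '[{"dx":0,"dy":0,"dz":-0.3,"ax":0,"ay":0,"az":0,"gripper":4.5},{"dx":0,"dy":0,"dz":-0.4,"ax":0,"ay":0,"az":0,"gripper":4.5},{"dx":0,"dy":0,"dz":-0.5,"ax":0,"ay":0,"az":0,"gripper":4.5},{"dx":0,"dy":0,"dz":-0.6,"ax":0,"ay":0,"az":0,"gripper":4.5},{"dx":0,"dy":0,"dz":-0.7,"ax":0,"ay":0,"az":0,"gripper":4.5},{"dx":0,"dy":0,"dz":-0.7,"ax":0,"ay":0,"az":0,"gripper":4.5},{"dx":0,"dy":0,"dz":-0.8,"ax":0,"ay":0,"az":0,"gripper":4.5},{"dx":0,"dy":0,"dz":-0.5,"ax":0,"ay":0,"az":0,"gripper":4.5},{"dx":0,"dy":0,"dz":0,"ax":0,"ay":0,"az":0,"gripper":4.5},{"dx":0,"dy":0,"dz":0,"ax":0,"ay":0,"az":0,"gripper":4.5}]'
python3 - <<'E'
from h import *
s=grab("side"); t=grab("top"); im=cv2.resize(s["img"][90:290,190:390],None,fx=3,fy=3,interpolation=3)
cv2.imwrite("pics/s3.png",im); go([.612,-.110,.18],(.988,.153)); print(readout.get_obs()["finger_force"],readout.get_obs()["opening"])
E
```

```text
time_s: 5.95
eef_pos: [0.5848, 0.0847, 0.1786]
tcp_rot: [-0.0, 0.651, 0.759, -0.0]
contact_force: [-0.2, 0.9, -1.1]
opening: 0.0508
finger_force: 18.0
tcp [0.5845 0.0847 0.1781] turn (tool) [-0.001 -0.    -0.001] shift cm after turn [-19.66  -0.26  -0.19]
17.99988777609542 0.05095645241421661
```

View pics/s3.png

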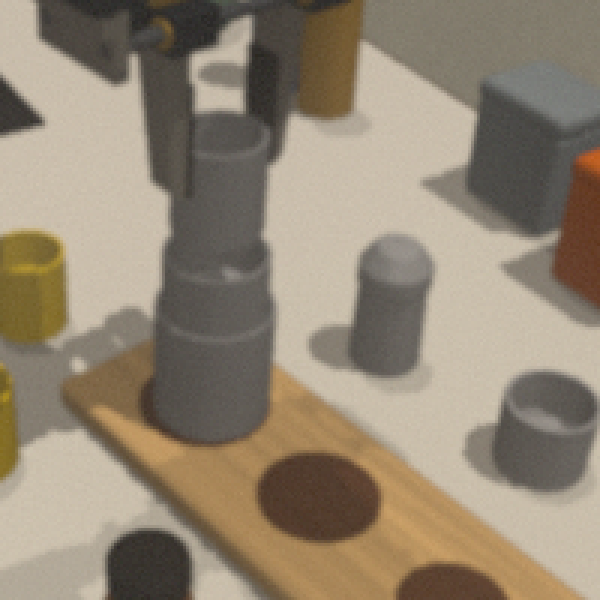

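Crop: the small pot hangs clear in the fingers (225,180), while the medium pot stays in the large one (215,290). Moving over the smallest inlay.

```bash
python3 -m handwheel '[{"dx":-2,"dy":0,"dz":-0.5,"ax":0,"ay":0,"az":0,"gripper":4.5},{"dx":-3,"dy":-0.1,"dz":0,"ax":0,"ay":0,"az":0,"gripper":4.5},{"dx":-3,"dy":-0.1,"dz":0,"ax":0,"ay":0,"az":0,"gripper":4.5},{"dx":-3,"dy":-0.1,"dz":0,"ax":0,"ay":0,"az":0,"gripper":4.5},{"dx":-3,"dy":0,"dz":0,"ax":0,"ay":0,"az":0,"gripper":4.5},{"dx":-3,"dy":0,"dz":0,"ax":0,"ay":0,"az":0,"gripper":4.5},{"dx":-2.0,"dy":0,"dz":0,"ax":0,"ay":0,"az":0,"gripper":4.5},{"dx":-0.6,"dy":0,"dz":0,"ax":0,"ay":0,"az":0,"gripper":4.5},{"dx":0,"dy":0,"dz":2,"ax":0,"ay":0,"az":0,"gripper":4.5},{"dx":0,"dy":0,"dz":3,"ax":0,"ay":0,"az":0,"gripper":4.5}]' && python3 -m handwheel '[{"dx":0,"dy":0,"dz":3,"ax":0,"ay":0,"az":0,"gripper":4.5},{"dx":0,"dy":0,"dz":2,"ax":0,"ay":0,"az":0,"gripper":4.5},{"dx":0,"dy":0,"dz":1.5,"ax":0,"ay":0,"az":0,"gripper":4.5},{"dx":0,"dy":0,"dz":0.5,"ax":0,"ay":0,"az":0,"gripper":4.5},{"dx":0,"dy":0,"dz":0,"ax":0,"ay":0,"az":0,"gripper":4.5},{"dx":0,"dy":0,"dz":0,"ax":0,"ay":0,"az":0,"gripper":4.5}]'
python3 - <<'E'
from h import *
s=grab("side"); t=grab("top"); im=cv2.resize(s["img"][200:350,250:400],None,fx=4,fy=4,interpolation=3)
cv2.imwrite("pics/s4.png",im); go([.612,-.110,.0505],(.988,.153))
E
```

```text
time_s: 7.05
eef_pos: [0.6134, -0.1093, 0.1352]
tcp_rot: [0.002, 0.651, 0.759, 0.001]
contact_force: [0.2, 0.5, -1.1]
opening: 0.0506
finger_force: 18.0
time_s: 7.65
eef_pos: [0.6127, -0.1096, 0.0649]
tcp_rot: [0.001, 0.651, 0.759, 0.0]
contact_force: [0.5, -0.7, -1.5]
opening: 0.0508
finger_force: 18.0
tcp [ 0.6128 -0.1098  0.0652] turn (tool) [ 0.002  0.001 -0.001] shift cm after turn [-0.01 -0.08  1.47]
```

View pics/s4.png

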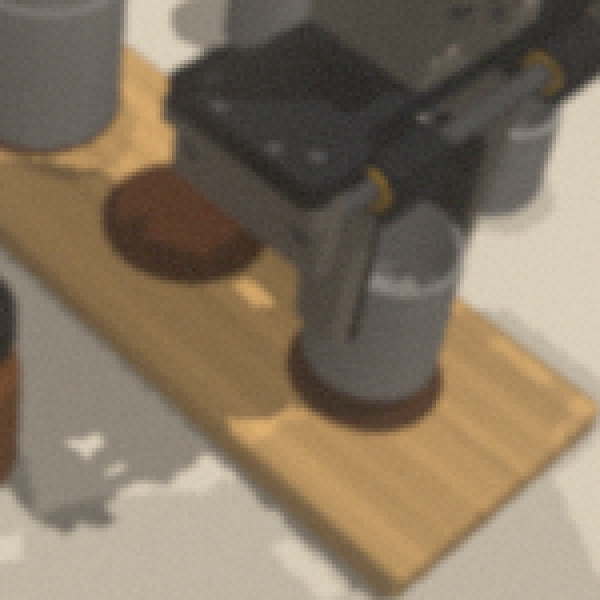

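The small pot hovers centred over the small inlay (365,370). Lowering gently.

```bash
python3 -m handwheel '[{"dx":0,"dy":0,"dz":0.5,"ax":0,"ay":0,"az":0,"gripper":4.5},{"dx":0,"dy":0,"dz":0.4,"ax":0,"ay":0,"az":0,"gripper":4.5},{"dx":0,"dy":0,"dz":0.3,"ax":0,"ay":0,"az":0,"gripper":4.5},{"dx":0,"dy":0,"dz":0,"ax":0,"ay":0,"az":0,"gripper":4.5},{"dx":0,"dy":0,"dz":0,"ax":0,"ay":0,"az":0,"gripper":4.5}]'; python3 -m handwheel '[{"dx":0,"dy":0,"dz":0.15,"ax":0,"ay":0,"az":0,"gripper":4.5},{"dx":0,"dy":0,"dz":0,"ax":0,"ay":0,"az":0,"gripper":4.5}]';  python3 -m handwheel '[{"dx":0,"dy":0,"dz":0.1,"ax":0,"ay":0,"az":0,"gripper":4.5},{"dx":0,"dy":0,"dz":0,"ax":0,"ay":0,"az":0,"gripper":4.5}]'
```

```text
time_s: 8.25
eef_pos: [0.6116, -0.1095, 0.0514]
tcp_rot: [-0.0, 0.651, 0.759, -0.0]
contact_force: [0.8, -0.5, -1.6]
opening: 0.0509
finger_force: 18.0
time_s: 8.45
eef_pos: [0.6119, -0.1096, 0.0508]
tcp_rot: [0.0, 0.651, 0.759, -0.0]
contact_force: [-2.2, 0.5, 3.0]
opening: 0.051
finger_force: 18.0
time_s: 8.65
eef_pos: [0.6119, -0.1096, 0.0508]
tcp_rot: [0.0, 0.651, 0.759, -0.0]
contact_force: [-4.6, 1.4, 11.5]
opening: 0.0508
finger_force: 18.0
```

```bash
python3 -m handwheel '[{"dx":0,"dy":0,"dz":-0.1,"ax":0,"ay":0,"az":0,"gripper":4.5},{"dx":0,"dy":0,"dz":0,"ax":0,"ay":0,"az":0,"gripper":5.2},{"dx":0,"dy":0,"dz":0,"ax":0,"ay":0,"az":0,"gripper":5.6},{"dx":0,"dy":0,"dz":0,"ax":0,"ay":0,"az":0,"gripper":6.5},{"dx":0,"dy":0,"dz":0,"ax":0,"ay":0,"az":0,"gripper":7.5},{"dx":0,"dy":0,"dz":0,"ax":0,"ay":0,"az":0,"gripper":8.5},{"dx":0,"dy":0,"dz":-1,"ax":0,"ay":0,"az":0,"gripper":8.5},{"dx":0,"dy":0,"dz":-2,"ax":0,"ay":0,"az":0,"gripper":8.5},{"dx":0,"dy":0,"dz":-3,"ax":0,"ay":0,"az":0,"gripper":8.5},{"dx":0,"dy":0,"dz":-3,"ax":0,"ay":0,"az":0,"gripper":8.5}]' && python3 -m handwheel '[{"dx":0,"dy":0,"dz":-2,"ax":0,"ay":0,"az":0,"gripper":9},{"dx":0,"dy":0,"dz":-0.5,"ax":0,"ay":0,"az":0,"gripper":9},{"dx":0,"dy":0,"dz":0,"ax":0,"ay":0,"az":0,"gripper":9}]'
python3 - <<'E'
from h import *
s=grab("side"); t=grab("top"); w=grab("wrist")
cv2.imwrite("pics/s5.png",np.hstack([s["img"][110:350,200:400],t["img"][110:350,200:400]])); go([.585,.085,.16],(.988,.153))
for f in (s,t,w):
  for n in["small_mid","medium_mid","large_mid"]: print(n,[(np.round(d["at"],3).tolist(),round(d["conf"],2)) for d in eyes.search_frame(n,f)])
E
```

```text
time_s: 9.65
eef_pos: [0.6115, -0.1094, 0.1415]
tcp_rot: [-0.0, 0.651, 0.759, -0.0]
contact_force: [1.4, 0.6, -0.0]
opening: 0.0847
finger_force: 0.0
time_s: 9.95
eef_pos: [0.6123, -0.1097, 0.1662]
tcp_rot: [0.001, 0.651, 0.759, 0.0]
contact_force: [-0.4, -0.5, -0.5]
opening: 0.09
finger_force: 0.0
tcp [ 0.6107 -0.1091  0.1633] turn (tool) [-0.003 -0.001 -0.001] shift cm after turn [19.58  0.43  0.33]
small_mid [([0.533, 0.216, 0.035], 0.93), ([0.449, 0.111, 0.036], 0.84), ([0.61, -0.118, 0.057], 0.63)]
medium_mid [([0.583, 0.074, 0.113], 0.78)]
large_mid [([0.565, 0.056, 0.059], 0.7), ([0.584, 0.076, 0.116], 0.65)]
small_mid [([0.448, 0.124, 0.028], 0.9), ([0.532, 0.232, 0.03], 0.84), ([0.615, -0.097, 0.048], 0.6)]
medium_mid [([0.582, 0.083, 0.1], 0.92)]
large_mid [([0.557, 0.087, 0.083], 0.79)]
small_mid [([0.612, -0.112, 0.044], 0.64)]
medium_mid []
large_mid [([0.586, 0.051, 0.051], 0.67)]
```

View pics/s5.png

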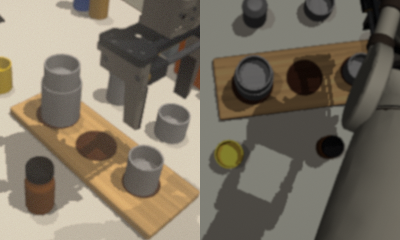

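The small pot stands upright on its inlay (side view, 143,170), and the medium and large pots are undisturbed. Now the medium pot.

```bash
python3 -m handwheel '[{"dx":2,"dy":0,"dz":0,"ax":0,"ay":0,"az":0,"gripper":9},{"dx":3,"dy":0.1,"dz":0,"ax":0,"ay":0,"az":0,"gripper":9},{"dx":3.5,"dy":0.1,"dz":0,"ax":0,"ay":0,"az":0,"gripper":9},{"dx":3.5,"dy":0.1,"dz":0,"ax":0,"ay":0,"az":0,"gripper":9},{"dx":3.5,"dy":0,"dz":0,"ax":0,"ay":0,"az":0,"gripper":9},{"dx":3,"dy":0,"dz":0,"ax":0,"ay":0,"az":0,"gripper":9},{"dx":1.1,"dy":0,"dz":0,"ax":0,"ay":0,"az":0,"gripper":9},{"dx":0,"dy":0,"dz":0,"ax":0,"ay":0,"az":0,"gripper":9},{"dx":0,"dy":0,"dz":0,"ax":0,"ay":0,"az":0,"gripper":9}]'
python3 - <<'E'
from h import *
go([.5845,.085,.0975],(.988,.153))
E
```

```text
time_s: 11.45
eef_pos: [0.5849, 0.0842, 0.1651]
tcp_rot: [0.0, 0.651, 0.759, -0.0]
contact_force: [-0.7, -0.6, 0.8]
opening: 0.0901
finger_force: 0.0
tcp [0.5849 0.0842 0.1651] turn (tool) [ 0.     0.001 -0.001] shift cm after turn [ 0.08 -0.03  6.76]
```

```bash
python3 -m handwheel '[{"dx":0,"dy":0,"dz":2,"ax":0,"ay":0,"az":0,"gripper":9},{"dx":0,"dy":0,"dz":2,"ax":0,"ay":0,"az":0,"gripper":9},{"dx":0,"dy":0,"dz":1.5,"ax":0,"ay":0,"az":0,"gripper":9},{"dx":0,"dy":0,"dz":0.8,"ax":0,"ay":0,"az":0,"gripper":9},{"dx":0,"dy":0,"dz":0.4,"ax":0,"ay":0,"az":0,"gripper":9},{"dx":0,"dy":0,"dz":0,"ax":0,"ay":0,"az":0,"gripper":8},{"dx":0,"dy":0,"dz":0,"ax":0,"ay":0,"az":0,"gripper":7.2},{"dx":0,"dy":0,"dz":0,"ax":0,"ay":0,"az":0,"gripper":6.7},{"dx":0,"dy":0,"dz":0,"ax":0,"ay":0,"az":0,"gripper":6.4}]' && python3 -m handwheel '[{"dx":0,"dy":0,"dz":0,"ax":0,"ay":0,"az":0,"gripper":6.2},{"dx":0,"dy":0,"dz":0,"ax":0,"ay":0,"az":0,"gripper":6},{"dx":0,"dy":0,"dz":0,"ax":0,"ay":0,"az":0,"gripper":5.4},{"dx":0,"dy":0,"dz":0,"ax":0,"ay":0,"az":0,"gripper":5.4},{"dx":0,"dy":0,"dz":0,"ax":0,"ay":0,"az":0,"gripper":5.4}]' 22
```

```text
time_s: 12.35
eef_pos: [0.5853, 0.0847, 0.0988]
tcp_rot: [0.001, 0.651, 0.759, 0.0]
contact_force: [-0.1, -0.6, -0.6]
opening: 0.0641
finger_force: 0.0
time_s: 12.85
eef_pos: [0.5854, 0.0847, 0.0986]
tcp_rot: [0.0, 0.651, 0.759, 0.0]
contact_force: [2.7, 0.3, 3.0]
opening: 0.0602
finger_force: 22.0
```

Gripped at 60 mm. Lifting gently by 4.5 cm; the depth inside is 3 cm.

```bash
python3 -m handwheel '[{"dx":0,"dy":0,"dz":-0.3,"ax":0,"ay":0,"az":0,"gripper":5.4},{"dx":0,"dy":0,"dz":-0.4,"ax":0,"ay":0,"az":0,"gripper":5.4},{"dx":0,"dy":0,"dz":-0.4,"ax":0,"ay":0,"az":0,"gripper":5.4},{"dx":0,"dy":0,"dz":-0.4,"ax":0,"ay":0,"az":0,"gripper":5.4},{"dx":0,"dy":0,"dz":0,"ax":0,"ay":0,"az":0,"gripper":5.4}]'
python3 - <<'E'
from h import *
s=grab("side"); cv2.imwrite("pics/s6.png",cv2.resize(s["img"][110:260,200:350],None,fx=3,fy=3,interpolation=3))
E
```

```text
time_s: 13.35
eef_pos: [0.585, 0.0847, 0.1137]
tcp_rot: [0.0, 0.651, 0.759, 0.0]
contact_force: [1.2, 0.2, -1.6]
opening: 0.0602
finger_force: 22.0
```

View pics/s6.png

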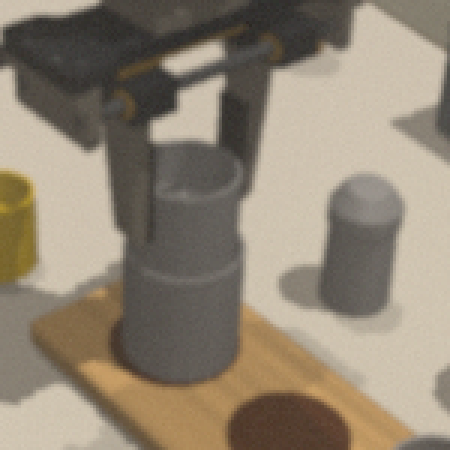

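The large pot is still down on its inlay, base at (180,380), while the medium one rises. Continuing up.

```bash
python3 -m handwheel '[{"dx":0,"dy":0,"dz":-0.5,"ax":0,"ay":0,"az":0,"gripper":5.4},{"dx":0,"dy":0,"dz":-0.6,"ax":0,"ay":0,"az":0,"gripper":5.4},{"dx":0,"dy":0,"dz":-0.7,"ax":0,"ay":0,"az":0,"gripper":5.4},{"dx":0,"dy":0,"dz":-0.8,"ax":0,"ay":0,"az":0,"gripper":5.4},{"dx":0,"dy":0,"dz":-0.8,"ax":0,"ay":0,"az":0,"gripper":5.4},{"dx":0,"dy":0,"dz":-0.6,"ax":0,"ay":0,"az":0,"gripper":5.4},{"dx":0,"dy":0,"dz":0,"ax":0,"ay":0,"az":0,"gripper":5.4},{"dx":0,"dy":0,"dz":0,"ax":0,"ay":0,"az":0,"gripper":5.4}]'
python3 - <<'E'
from h import *
go([.597,-.0118,.0535],(.988,.153))
E
```

```text
time_s: 14.2
eef_pos: [0.5848, 0.0847, 0.1532]
tcp_rot: [0.0, 0.651, 0.759, 0.0]
contact_force: [0.7, 1.0, -2.9]
opening: 0.06
finger_force: 22.0
tcp [0.5848 0.0847 0.1532] turn (tool) [ 0.    -0.    -0.001] shift cm after turn [-9.72 -0.27  9.97]
```

```bash
python3 -m handwheel '[{"dx":-1.7,"dy":0,"dz":0,"ax":0,"ay":0,"az":0,"gripper":5.4},{"dx":-2.5,"dy":-0.1,"dz":0,"ax":0,"ay":0,"az":0,"gripper":5.4},{"dx":-2.5,"dy":-0.1,"dz":0,"ax":0,"ay":0,"az":0,"gripper":5.4},{"dx":-2,"dy":-0.1,"dz":0,"ax":0,"ay":0,"az":0,"gripper":5.4},{"dx":-1,"dy":0,"dz":0,"ax":0,"ay":0,"az":0,"gripper":5.4},{"dx":0,"dy":0,"dz":0,"ax":0,"ay":0,"az":0,"gripper":5.4},{"dx":0,"dy":0,"dz":2,"ax":0,"ay":0,"az":0,"gripper":5.4},{"dx":0,"dy":0,"dz":3,"ax":0,"ay":0,"az":0,"gripper":5.4},{"dx":0,"dy":0,"dz":2.5,"ax":0,"ay":0,"az":0,"gripper":5.4},{"dx":0,"dy":0,"dz":1,"ax":0,"ay":0,"az":0,"gripper":5.4}]' && python3 -m handwheel '[{"dx":0,"dy":0,"dz":0.5,"ax":0,"ay":0,"az":0,"gripper":5.4},{"dx":0,"dy":0,"dz":0.5,"ax":0,"ay":0,"az":0,"gripper":5.4},{"dx":0,"dy":0,"dz":0.3,"ax":0,"ay":0,"az":0,"gripper":5.4},{"dx":0,"dy":0,"dz":0,"ax":0,"ay":0,"az":0,"gripper":5.4},{"dx":0,"dy":0,"dz":0,"ax":0,"ay":0,"az":0,"gripper":5.4}]'; python3 -m handwheel '[{"dx":0,"dy":0,"dz":0.15,"ax":0,"ay":0,"az":0,"gripper":5.4},{"dx":0,"dy":0,"dz":0,"ax":0,"ay":0,"az":0,"gripper":5.4}]'
```

```text
time_s: 15.2
eef_pos: [0.5943, -0.0103, 0.065]
tcp_rot: [-0.003, 0.651, 0.759, -0.001]
contact_force: [-0.1, 0.8, -3.5]
opening: 0.0603
finger_force: 22.0
time_s: 15.7
eef_pos: [0.5972, -0.0117, 0.0559]
tcp_rot: [0.001, 0.651, 0.759, 0.0]
contact_force: [-0.7, 0.7, -1.6]
opening: 0.0602
finger_force: 22.0
time_s: 15.9
eef_pos: [0.5967, -0.0117, 0.0538]
tcp_rot: [0.0, 0.651, 0.759, 0.0]
contact_force: [-1.5, -1.0, -2.5]
opening: 0.0602
finger_force: 22.0
```

```bash
python3 -m handwheel '[{"dx":0,"dy":0,"dz":0.1,"ax":0,"ay":0,"az":0,"gripper":5.4},{"dx":0,"dy":0,"dz":0,"ax":0,"ay":0,"az":0,"gripper":5.4}]'
```

```text
time_s: 16.1
eef_pos: [0.5969, -0.0117, 0.0536]
tcp_rot: [0.0, 0.651, 0.759, -0.0]
contact_force: [-2.9, -0.2, 5.0]
opening: 0.0602
finger_force: 22.0
```

Contact. Releasing and rising straight up.

```bash
python3 -m handwheel '[{"dx":0,"dy":0,"dz":-0.05,"ax":0,"ay":0,"az":0,"gripper":5.4},{"dx":0,"dy":0,"dz":0,"ax":0,"ay":0,"az":0,"gripper":6.1},{"dx":0,"dy":0,"dz":0,"ax":0,"ay":0,"az":0,"gripper":6.5},{"dx":0,"dy":0,"dz":0,"ax":0,"ay":0,"az":0,"gripper":7.5},{"dx":0,"dy":0,"dz":0,"ax":0,"ay":0,"az":0,"gripper":8.5},{"dx":0,"dy":0,"dz":-1,"ax":0,"ay":0,"az":0,"gripper":9},{"dx":0,"dy":0,"dz":-2,"ax":0,"ay":0,"az":0,"gripper":9},{"dx":0,"dy":0,"dz":-3,"ax":0,"ay":0,"az":0,"gripper":9},{"dx":0,"dy":0,"dz":-4,"ax":0,"ay":0,"az":0,"gripper":9},{"dx":0,"dy":0,"dz":-4,"ax":0,"ay":0,"az":0,"gripper":9}]' && python3 -m handwheel '[{"dx":2,"dy":-3,"dz":-3,"ax":0,"ay":0,"az":0,"gripper":9},{"dx":2,"dy":-4,"dz":0,"ax":0,"ay":0,"az":0,"gripper":9},{"dx":2,"dy":-4,"dz":0,"ax":0,"ay":0,"az":0,"gripper":9},{"dx":2,"dy":-4,"dz":0,"ax":0,"ay":0,"az":0,"gripper":9},{"dx":2,"dy":-4,"dz":0,"ax":0,"ay":0,"az":0,"gripper":9},{"dx":0,"dy":0,"dz":0,"ax":0,"ay":0,"az":0,"gripper":9},{"dx":0,"dy":0,"dz":0,"ax":0,"ay":0,"az":0,"gripper":9}]'
python3 - <<'E'
from h import *
s=grab("side"); t=grab("top")
cv2.imwrite("pics/s7.png",cv2.resize(np.hstack([s["img"][140:350,200:400],np.clip(t["img"][120:330,200:400]*1.5,0,255).astype(np.uint8)]),None,fx=2,fy=2,interpolation=3))
for f in (s,t):
  for n in["small_mid","medium_mid","large_mid"]: print(n,[(np.round(d["at"],3).tolist(),round(d["conf"],2)) for d in eyes.search_frame(n,f)])
E
```

```text
time_s: 17.1
eef_pos: [0.5963, -0.0116, 0.195]
tcp_rot: [-0.0, 0.651, 0.759, -0.0]
contact_force: [0.1, 0.4, 0.4]
opening: 0.0901
finger_force: 0.0
time_s: 17.8
eef_pos: [0.3939, 0.0583, 0.2241]
tcp_rot: [0.001, 0.651, 0.759, 0.001]
contact_force: [0.6, 0.8, -0.2]
opening: 0.0901
finger_force: 0.0
small_mid [([0.606, -0.118, 0.059], 0.75), ([0.45, 0.108, 0.04], 0.7), ([0.532, 0.219, 0.035], 0.68)]
medium_mid []
large_mid [([0.578, 0.067, 0.064], 0.7)]
small_mid [([0.531, 0.232, 0.03], 0.98), ([0.455, 0.129, 0.031], 0.79), ([0.612, -0.108, 0.047], 0.7)]
medium_mid [([0.59, -0.009, 0.054], 0.9)]
large_mid [([0.586, 0.085, 0.061], 0.58)]
```

View pics/s7.png

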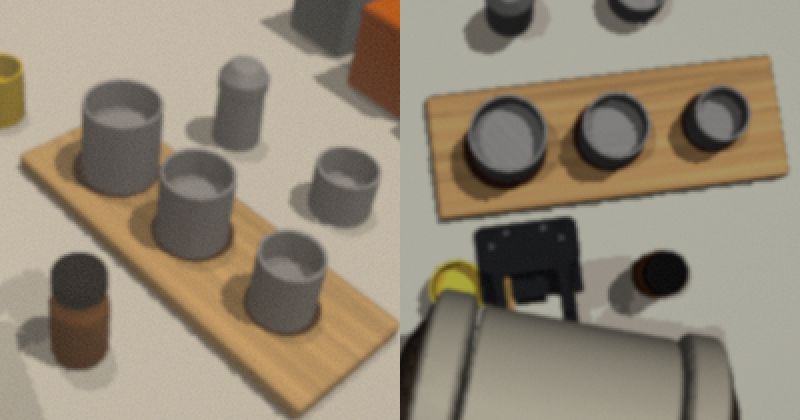

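The three pots stand upright and separate, each centred on its inlay: side view (120,140), (195,205) and (287,280). The gripper is clear, so I'm handing in.

```bash
python3 -c "
from workcell import workorder
print(workorder.finish_job())"
```

```text
the job is handed in; nothing more can be done
None
```

The pots are apart and the job is handed in at about 18 s: in the last pictures all three stand upright, each centred on its own inlay, with the gripper clear; no verdict came back.

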